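# Load the battery board with its round cells and nine-volt blocks

## Robot

A 6-joint arm with a two-finger parallel gripper is mounted at the origin on a cart in front of the work surface, level with it; the furniture and walls round the work are solid. World frame = base frame: x ahead of the robot, y to its left, z up, the work surface at z = 0. Lengths are in mm, angles in rad, forces in N, time in s.
With the tool pointing down it reaches from about 300 to 875 mm from the base axis. Payload 4.2 kg.
Tool frame: the origin (TCP) lies on the front face of the gripper's body, between the roots of the fingers; the fingertips stand 73 mm ahead of it and the grasp point (between the pads) lies 54 mm ahead of it (r.tips_ahead is the distance from the TCP to the fingertips, in mm); z points along the fingers, y is the line along which they close (so a half turn about z gives the same grasp; the last joint's range is limited). The gripper opens to 85 mm and grips with 20 to 120 N. Pads are 22 mm wide; open, the fingers measure 114 mm over their backs; the gripper's body (76 mm by 85 mm) begins 54 mm behind the grasp point. The pads swing forward as they close: fully open they stand 13 mm farther back than shut.
Start: joints at [-1.166, 0.32, 1.565, -0, 1.257, -0.02], TCP at [236.981, -523.902, 303.938] pointing down, gripper open.
Joint ranges: [-3.11, 3.11], [-0.84, 2.01], [0.21, 2.61], [-1.34, 4.49], [0.05, 2.63], [-2.56, 2.56]. Speed limits (rad/s): [2.57, 2.57, 3.14, 3.14, 3.14, 3.14].

## Interface

Orientations are given as [roll, pitch, yaw] about the fixed x, y, z axes, in that order (R = Rz(yaw) Ry(pitch) Rx(roll)).
In Python, from rig import r, eoat, status, optics, hand_in gives the robot as it stands. Calls block until the motion is done:
- r.move_pose(position, orientation): joint-space move of the TCP to a pose.
- r.move_straight(position, frame=None, feed=150, threshold=None): straight line of the TCP; frame=None keeps the orientation; feed is the mean speed in mm/s. With threshold (N) it stops when the force on the tool has changed by that much, and returns True; else False.
- r.move_j(angles): joint-space move.
- eoat.set_gripper(opening, newtons=None): opening from 0.0 (shut) to 1.0 (fully open); newtons is the grip in N (None keeps the last); returns when the fingers have stopped.
- r.sleep(seconds).
- r.inverse_kinematics(position, orientation): joint angles nearest the present ones, or None.
- status.sense(): the state.
- optics.get_image(name): name is "side" or "top"; returns a dict with "pixels" (420x560x3 uint8, red, green, blue), "vfov" (degrees; the focal length in pixels is half the picture's height over the tangent of half this angle, whatever the lens; pixels are square), "cx", "cy" (the principal point, pixels), "k1" (the pictures are not rectified: a ray, as slopes to the right and down, at radius r is drawn at 1 + k1 r^2 times it, then the intrinsics apply), "camera_from_world" (4x4, takes a point from world to camera coordinates). Camera axes: x right, y up, looking along -z (the intrinsics and any distortion apply to the point x, -y, -z); pixel columns grow to the right and rows downward; lengths in mm; the calibration is good to about 2 mm. A picture is of the moment at which its call begins. There is no depth.
A pose or a line that the arm cannot do raises r.PlanningError and nothing moves.
- hand_in(): hands the job in; it is judged then, once.
The state is a dict: "time": time; "qpos": joint angles; "qd": joint speeds; "effort": joint torques, N m; "tcp_pos": TCP position; "tool_rot": TCP orientation; "force": force on the tool from outside, world axes, zero at the start; "torque": the same for the moment, N m; "opening": opening from 0.0 (shut) to 1.0 (fully open); "grip_force": force on a finger pad.
Only numpy, scipy, OpenCV 4.12 (cv2) and the standard library are available. Lean on these libraries where they do the work, as an engineer would, in place of code of your own. Each camera call takes 0.05 s, during which the arm holds its last target. There are 200 camera calls.

## Task

Pick the four batteries out of the things on the right of the desk and load the battery board with them: each of the two round AA cells into one of the narrow holders, each of the two nine-volt blocks, lying flat, into one of the wide holders. Put each in the right way round, with its plain end against the sprung plunger and its nub or studs against the fixed contact, down on the holder's floor and pushed home by the spring, and let go of everything.

Things in the scene. Friction and masses are not known exactly. Their poses are not given: they have to be found in the camera images.
- round_cell_a (a point): round AA cell, 14.5 mm in diameter, 50.5 mm long, 23 g, on its side on the desk. The point is its middle, on the axis. Its own y axis runs along the cell: the end with the raised nub (positive, blue-banded) is at -y, the plain flat end at +y. It can roll, so x and z say nothing. A clear box with its lid standing up 170 mm is between the batteries and the board: carry things above it
- round_cell_b (a point): a second round AA cell, 14.5 mm in diameter, 50.5 mm long, 23 g, on its side on the desk. The point is its middle, on the axis. Its own y axis runs along the cell: the end with the raised nub (positive, blue-banded) is at -y, the plain flat end at +y. It can roll, so x and z say nothing. A clear box with its lid standing up 170 mm is between the batteries and the board: carry things above it
- block_a (a point): nine-volt battery block lying on a broad face: 25.5 mm wide, 16.5 mm high as it lies, 45.5 mm long without the two snap studs, which stand out 2.5 mm more; 45 g. The point is the block's middle, studs left out. Its own z axis runs along it, from the plain bottom end to the stud end; y runs across its width; x is upright
- block_b (a point): a second nine-volt battery block lying on a broad face: 25.5 mm wide, 16.5 mm high as it lies, 45.5 mm long without the two snap studs, which stand out 2.5 mm more; 45 g. The point is the block's middle, studs left out. Its own z axis runs along it, from the plain bottom end to the stud end; y runs across its width; x is upright
- aa_holder_1: black plastic holder, the narrow kind (32 x 82 mm), for one AA cell. Origin: middle of its underside, which is on a 9 mm board fixed to the desk; z up; y runs along it from the sprung contact (steel leaf on a brass plunger) to the fixed contact plate. Seated, the AA cell's middle is at x 0, y +10, z +11 mm, its nub end against the fixed contact at y +35 mm
- aa_holder_2: one more holder just like aa_holder_1. In all four the sprung face rests 3 mm inside the battery's length; lowered level and straight down, a battery slides down its leaf (bent back, 36 mm high) and pushes it away (gives 15 mm, about 1 N). Best lower with the middle 4 mm towards the spring, at y +6, let go at seated height: the spring pushes it home. Errors of 3 mm along and across are taken up
- block_holder_1: black plastic holder, the wide kind (46 x 80 mm), for one nine-volt block. Origin: middle of its underside, which is on a 9 mm board fixed to the desk; z up; y runs along it from the sprung contact (steel leaf on a brass plunger) to the fixed contact wall with two round sockets. Seated, the nine-volt block's middle is at x 0, y +10, z +11 mm, its stud end against the fixed contact at y +33 mm
- block_holder_2: one more holder just like block_holder_1. Holders stand two by two, in any order, 58 mm apart across and 94 mm along, on a board that is turned up to 0.25 rad; each has y along the board, either way. Cheeks 16 mm high stand beside a battery's two ends only; the middle 30 mm of each side is open, so fingers can straddle the battery down to 4 mm above the underside

How it is judged (in metres and radians):
At the end, for the whole second after the job is handed in: Each narrow holder has a round cell in it and each wide holder a nine-volt block, the right way round (nub or studs towards the fixed contact), the battery's middle within 3 mm of its seated place along the holder, 8 mm across it and 3 mm in height, and in line with the holder within 0.15 rad (((y of round_cell_a in the frame of aa_holder_1 between 0.007 and 0.013 m and x of round_cell_a in the frame of aa_holder_1 between -0.008 and 0.008 m and z of round_cell_a in the frame of aa_holder_1 between 0.0082 and 0.0142 m and angle between the y axis of round_cell_a and the y axis of aa_holder_1, either way round below 0.15 rad and y of aa_holder_1 in the frame of round_cell_a above 0 m) or (y of round_cell_b in the frame of aa_holder_1 between 0.007 and 0.013 m and x of round_cell_b in the frame of aa_holder_1 between -0.008 and 0.008 m and z of round_cell_b in the frame of aa_holder_1 between 0.0082 and 0.0142 m and angle between the y axis of round_cell_b and the y axis of aa_holder_1, either way round below 0.15 rad and y of aa_holder_1 in the frame of round_cell_b above 0 m)) and ((y of round_cell_a in the frame of aa_holder_2 between 0.007 and 0.013 m and x of round_cell_a in the frame of aa_holder_2 between -0.008 and 0.008 m and z of round_cell_a in the frame of aa_holder_2 between 0.0082 and 0.0142 m and angle between the y axis of round_cell_a and the y axis of aa_holder_2, either way round below 0.15 rad and y of aa_holder_2 in the frame of round_cell_a above 0 m) or (y of round_cell_b in the frame of aa_holder_2 between 0.007 and 0.013 m and x of round_cell_b in the frame of aa_holder_2 between -0.008 and 0.008 m and z of round_cell_b in the frame of aa_holder_2 between 0.0082 and 0.0142 m and angle between the y axis of round_cell_b and the y axis of aa_holder_2, either way round below 0.15 rad and y of aa_holder_2 in the frame of round_cell_b above 0 m)) and ((y of block_a in the frame of block_holder_1 between 0.007 and 0.013 m and x of block_a in the frame of block_holder_1 between -0.008 and 0.008 m and z of block_a in the frame of block_holder_1 between 0.00825 and 0.01425 m and angle between the z axis of block_a and the y axis of block_holder_1, either way round below 0.15 rad and z of block_holder_1 in the frame of block_a below 0 m) or (y of block_b in the frame of block_holder_1 between 0.007 and 0.013 m and x of block_b in the frame of block_holder_1 between -0.008 and 0.008 m and z of block_b in the frame of block_holder_1 between 0.00825 and 0.01425 m and angle between the z axis of block_b and the y axis of block_holder_1, either way round below 0.15 rad and z of block_holder_1 in the frame of block_b below 0 m)) and ((y of block_a in the frame of block_holder_2 between 0.007 and 0.013 m and x of block_a in the frame of block_holder_2 between -0.008 and 0.008 m and z of block_a in the frame of block_holder_2 between 0.00825 and 0.01425 m and angle between the z axis of block_a and the y axis of block_holder_2, either way round below 0.15 rad and z of block_holder_2 in the frame of block_a below 0 m) or (y of block_b in the frame of block_holder_2 between 0.007 and 0.013 m and x of block_b in the frame of block_holder_2 between -0.008 and 0.008 m and z of block_b in the frame of block_holder_2 between 0.00825 and 0.01425 m and angle between the z axis of block_b and the y axis of block_holder_2, either way round below 0.15 rad and z of block_holder_2 in the frame of block_b below 0 m))); the robot touches nothing.
It also fails if it takes over 128 s, if anything falls off the work surface, if the arm or the gripper's body presses on something with over 40 N, if the wrist force passes 120 N, or if a joint passes its speed limit or range.

## Working session

There is one attempt and no reset: what is moved stays moved. The work goes in short steps, each a Python script; the robot and the scene stay as the last script left them, time stands still between calls to the robot, and variables do not carry over. Pictures are saved under pics/ and viewed, at most 14 in all, crops included, and the job is handed in when it is done.

```bash
ls; mkdir -p pics; python3 - <<'E'
from rig import r,eoat,status,optics
import cv2,pickle
for n in("top","side"):
    d=optics.get_image(n); pickle.dump(d,open(n+"0.pkl","wb"))
    cv2.imwrite(f"pics/{n}0.png",cv2.resize(d["pixels"][:,:,::-1],(784,588),interpolation=cv2.INTER_CUBIC))
    print(n,d["vfov"],d["cx"],d["cy"],d["k1"],d["camera_from_world"].round(3).tolist())
print(status.sense())
E
```

```text
pics
top 46.7966232114598 279.6357602556694 210.04504332997772 -0.033298872349638804 [[-0.027, -1.0, 0.003, 40.143], [0.991, -0.026, 0.127, -472.86], [-0.127, 0.007, 0.992, -1115.925], [0.0, 0.0, 0.0, 1.0]]
side 56.45365271983398 277.91463926928407 205.22690484667947 -0.07391443806787039 [[-0.987, -0.161, 0.022, 480.359], [0.115, -0.595, 0.795, -72.51], [-0.115, 0.787, 0.606, -884.03], [0.0, 0.0, 0.0, 1.0]]
{'time': 0.1, 'qpos': array([-1.16599337e+00,  3.20239977e-01,  1.56558421e+00,  7.95232900e-06,
        1.25739584e+00, -1.99965665e-02]), 'qd': array([-7.38847209e-04, -7.42185956e-04, -1.60049587e-03, -5.06356924e-05,
       -1.11413131e-03, -3.68887560e-04]), 'effort': array([ 1.85236022e-04, -4.16407335e+01, -2.34703821e+01,  1.36184636e-05,
        4.87546276e-03, -1.00070071e-05]), 'tcp_pos': array([ 236.85796213, -523.59962803,  303.14879134]), 'tool_rot': array([-3.13996576e+00, -4.00990393e-05,  4.24797033e-01]), 'force': array([ 0.31948337, -0.64285656,  0.15444712]), 'torque': array([-0.00361699, -0.02983347, -0.02947479]), 'grip_force': 0.0, 'opening': 0.9998315907435905}
```

View pics/top0.png

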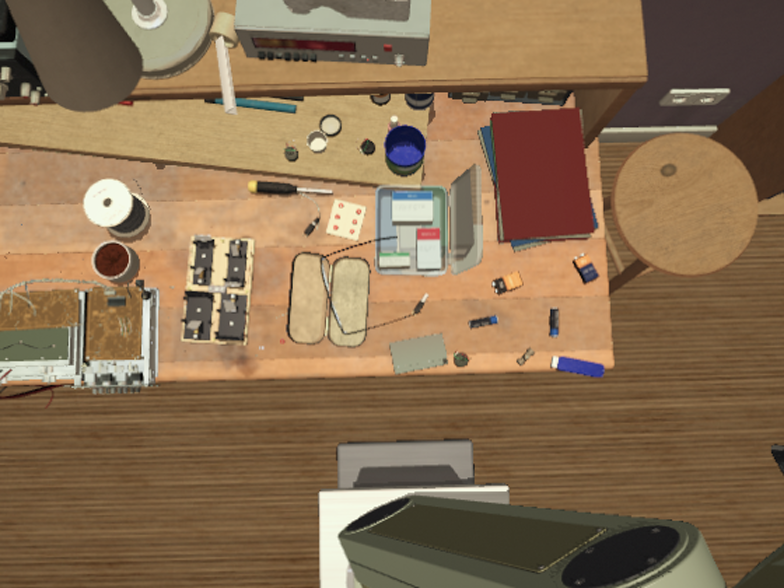

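View pics/side0.png

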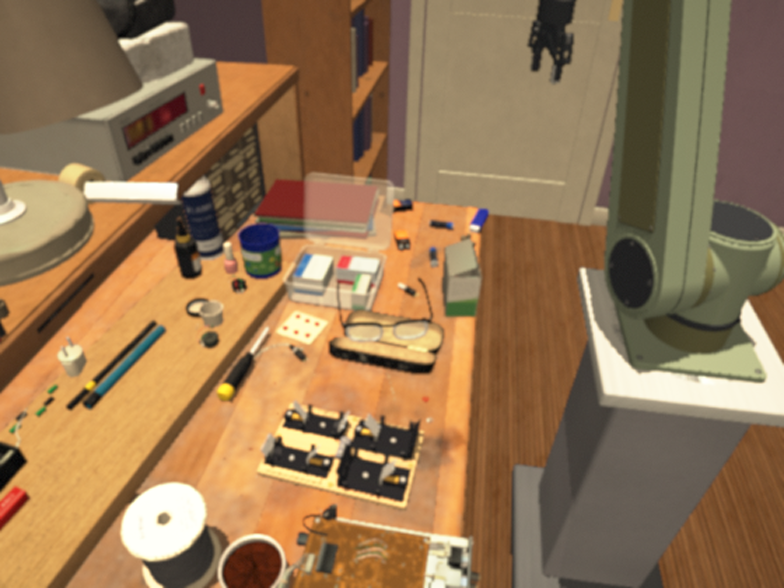

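The top view shows round cells at about (483,321) and (554,321), and blocks at (507,282) and (585,268). The board is at about (217,290). All of these are in 1.4x pixels. Next I'll zoom in on these areas.

```bash
cat > h.py <<'E'
import numpy as np,cv2,pickle
def intr(d):
    f=d["pixels"].shape[0]/2/np.tan(np.radians(d["vfov"])/2); return f
def proj(d,P):
    c=d["camera_from_world"]@np.append(P,1.); s=np.array([c[0],-c[1]])/-c[2]
    s=s*(1+d["k1"]*(s@s)); return s*intr(d)+[d["cx"],d["cy"]]
def ray(d,u):
    s0=(np.array(u,float)-[d["cx"],d["cy"]])/intr(d); s=s0.copy()
    for _ in range(20): s=s0/(1+d["k1"]*(s@s))
    M=d["camera_from_world"]; R=M[:3,:3]; return -R.T@M[:3,3], R.T@np.array([s[0],-s[1],-1])
def onz(d,u,z):
    o,v=ray(d,u); return o+v*(z-o[2])/v[2]
def crop(d,c0,r0,c1,r1,k,fn):
    im=cv2.resize(d["pixels"][r0:r1,c0:c1,::-1],None,fx=k,fy=k,interpolation=cv2.INTER_CUBIC)
    for c in range(-(-c0//10)*10,c1,10): cv2.putText(im,str(c),(int((c-c0+.5)*k),8),0,.3,(255,0,255)); cv2.line(im,(int((c-c0+.5)*k),10),(int((c-c0+.5)*k),16),(255,0,255))
    for q in range(-(-r0//10)*10,r1,10): cv2.putText(im,str(q),(0,int((q-r0+.5)*k)),0,.3,(255,0,255)); cv2.line(im,(20,int((q-r0+.5)*k)),(26,int((q-r0+.5)*k)),(255,0,255))
    cv2.imwrite(fn,im)
E
python3 - <<'E'
from h import *
d=pickle.load(open("top0.pkl","rb"))
crop(d,325,178,437,262,7,"pics/bat.png")
crop(d,124,160,188,252,6,"pics/board_t.png")
s=pickle.load(open("side0.pkl","rb"))
crop(s,180,282,310,364,6,"pics/board_s.png")
E
```

```text
(no output)
```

View pics/bat.png

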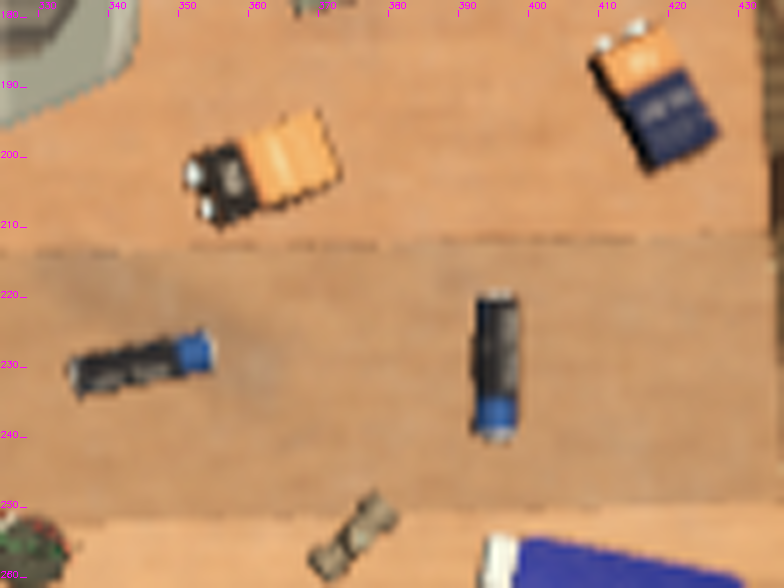

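View pics/board_t.png

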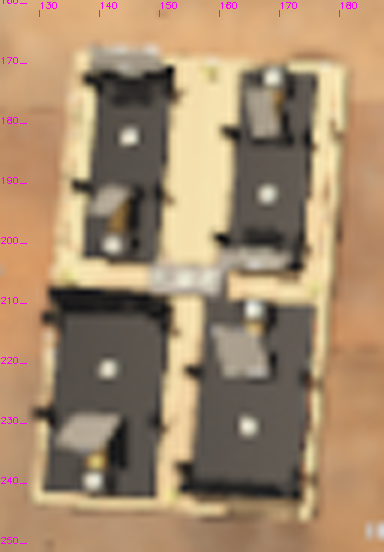

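View pics/board_s.png

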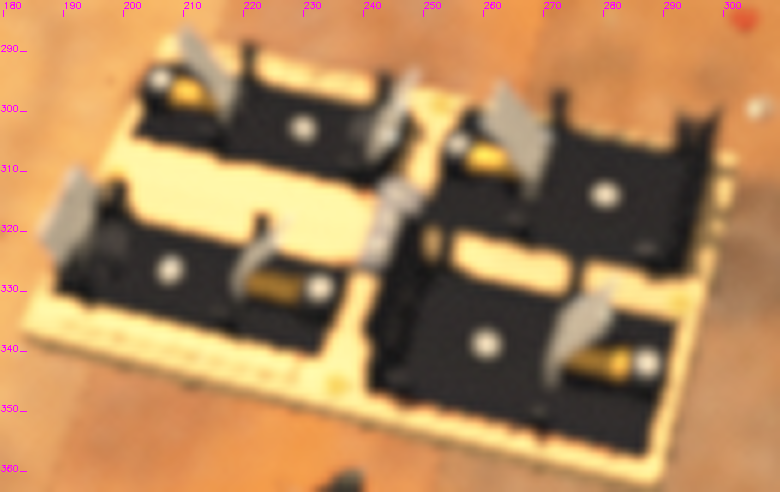

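The crops settle the directions, in top-view pixels:
- **Narrow holders:** the left one has its fixed contact at image top, and the right one has its fixed contact at the bottom.
- **Wide holders:** the left one has its fixed contact at the top, and the right one at the bottom.
- **Block studs:** block a's point left at (352,204) and block b's point up-left at (412,182).
- **Cell nubs (blue):** the left cell's is at (353,228) and the right cell's is at (394,239).

Next I'll measure.

```bash
cat > m.py <<'E'
from h import *
t=pickle.load(open("top0.pkl","rb")); s=pickle.load(open("side0.pkl","rb"))
def dot(d,u):
    c,r0=u; g=cv2.cvtColor(d["pixels"],cv2.COLOR_RGB2GRAY).astype(float)[r0-3:r0+4,c-3:c+4]
    g=np.clip(g-120,0,None); Y,X=np.mgrid[-3:4,-3:4]; return [c+(g*X).sum()/g.sum(), r0+(g*Y).sum()/g.sum()]
T=dict(TL=(144,182),TR=(167,191),BL=(141,221),BR=(164,230))
S=dict(TL=(207,326),TR=(229,303),BL=(259,338),BR=(279,313))
def tri(u,v):
    o1,a=ray(t,u);o2,b=ray(s,v); k=np.linalg.lstsq(np.c_[a,-b],o2-o1,rcond=None)[0]
    p,q=o1+a*k[0],o2+b*k[1]; return (p+q)/2,np.linalg.norm(p-q)
P={};Q={}
for k in T:
    u,v=dot(t,T[k]),dot(s,S[k]); P[k]=onz(t,u,12.5);Q[k]=onz(s,v,12.5)
    print(k,np.round(u,1),np.round(v,1),P[k].round(1),Q[k].round(1),"tri",*[np.round(x,1) for x in tri(u,v)])
for n,D in(("top",P),("side",Q)):
    C=sum(D.values())/4; a=D["TL"]-D["BL"];b=D["TR"]-D["BR"]; e=(D["TL"]+D["BL"]-D["TR"]-D["BR"])/2
    v=a+b; print(n,C.round(1),"yaw",np.arctan2(v[1],v[0]).round(3),np.linalg.norm(v)/2, "across/offset",e.round(1))
lab=cv2.cvtColor(t["pixels"],cv2.COLOR_RGB2LAB).astype(float); hsv=cv2.cvtColor(t["pixels"],cv2.COLOR_RGB2HSV).astype(int)
for n,(c0,r0,c1,r1),z in(("cellL",(330,221,361,238),7.25),("cellR",(388,214,404,245),7.25),("blkA",(345,190,378,214),8.25),("blkB",(404,177,430,205),8.25)):
    L=lab[r0:r1,c0:c1]; bd=np.median(np.r_[L[0],L[-1],L[:,0],L[:,-1]],axis=0)
    df=np.linalg.norm((L-bd)*[.7,1.5,1.5],axis=2); m=(df>26).astype(np.uint8)
    cn=max(cv2.findContours(m,0,2)[0],key=cv2.contourArea); m2=cv2.drawContours(np.zeros_like(m),[cn],-1,1,-1)
    for q in m2: print("".join(".#"[x] for x in q))
    (x,y),_,_=cv2.minAreaRect(cn); mo=cv2.moments(m2,True); cen=[c0+mo["m10"]/mo["m00"],r0+mo["m01"]/mo["m00"]]
    bx=cv2.boxPoints(cv2.minAreaRect(cn))+[c0,r0]; w=[onz(t,b,z)[:2] for b in bx]
    e1,e2=w[1]-w[0],w[2]-w[1]; 
    if np.linalg.norm(e1)<np.linalg.norm(e2): e1,e2=e2,e1
    print(n,"cen",np.round(cen,1),onz(t,cen,z)[:2].round(1),"rect",np.round([c0+x,r0+y],1),onz(t,[c0+x,r0+y],z)[:2].round(1),"LxW",np.linalg.norm(e1).round(1),np.linalg.norm(e2).round(1),"ang",np.arctan2(e1[1],e1[0]).round(3))
E
python3 m.py; python3 -c "
from rig import r;print(r.tips_ahead)"
```

```text
TL [145.1 182.4] [207.9 326.4] [552.2 351.   12.5] [551.7 350.1  12.5] tri [551.8 350.7  13.4] 0.6
TR [168.1 191.9] [230.1 302.9] [527.4 295.1  12.5] [527.1 294.   12.5] tri [527.  294.8  13.6] 0.3
BL [141.5 221. ] [260.6 338.8] [458.4 358.7  12.5] [458.2 357.8  12.5] tri [458.1 358.4  13.4] 0.2
BR [164.8 230.6] [280.4 314. ] [434.  302.6  12.5] [433.5 301.8  12.5] tri [433.7 302.4  13.4] 0.5
top [493.  326.9  12.5] yaw -0.081 93.95072053020759 across/offset [24.6 56.   0. ]
side [492.6 325.9  12.5] yaw -0.082 93.91429178290483 across/offset [24.6 56.1  0. ]
...............................
...............................
...............................
...............................
....................#####......
................#########......
............##############.....
.......###################.....
.....#####################.....
....######################.....
....#####################......
.....############..............
.....#######...................
......#........................
...............................
...............................
.......................
[... 1807 characters left out ...]
..
.......#..................
......##..................
......#...................
.....##...................
.....###..........#.......
.....###........####......
......###.....######......
......###...#########.....
......###############.....
.......###############....
........##############....
........###############...
.........###############..
..........##############..
..........##############..
...........############...
...........###########....
............########......
............######........
............###...........
..........................
..........................
blkB cen [418.5 194. ] [ 506.9 -310.6] rect [417.5 191.2] [ 513.6 -308.8] LxW 50.2 32.4 ang -2.703
72.6
```

Triangulation agrees to within 1 mm, and the floor dots sit exactly at the seated positions (y +10). The round cells are measured. The blocks need a better mask, because the orange is close to the desk colour.

```bash
python3 - <<'E'
from h import *
t=pickle.load(open("top0.pkl","rb")); p=t["pixels"].astype(int)
for c0,r0,c1,r1 in((346,192,378,213),(405,178,430,205)):
    for k,f in (("B",lambda q:q[...,2]),("sum",lambda q:q.sum(-1)//3)):
        print(k); 
        for r in range(r0,r1): print(r,*["%3d"%x for x in f(p[r,c0:c1])])
for a,b,n in(((334.5,231),(355,227.5),"L"),((395.6,219.1),(395.2,240.4),"R")):
    A,B=onz(t,a,7.25),onz(t,b,7.25);v=B-A;print(n,((A+B)/2).round(1),np.linalg.norm(v),np.arctan2(v[1],v[0]))
E
```

```text
B
192 107 108 108 107 108 108 111 115 112 109 111 112 112 112 111 110 110 109 109 112 110 110 112 114 115 115 114 112 109 108 107 105
193 106 106 105 105 105 106 110 115 113 109 110 110 110 110 110 110 109 108 109 110 109 109 110 111  99 115 114 111 108 107 105 104
194 106 105 104 104 104 105 108 112 112 111 109 107 109 110 110 110 109 109 109  93 107 107 105 104  77 115 114 111 107 105 104 105
195 107 106 105 104 104 105 108 112 113 112 110 107 109 111 110 109 109 108 100  85 107 103 103 102  93 105 112 110 108 106 106 106
196 108 107 107 107 106 106 109 113 114 113 112 109 110 112 108 102 107 106  97 105 113 108 104 102 103  87 109 110 109 108 109 109
197 109 110 109 108 108 108 109 113 114 113 112  98 100 102 104  97 104 117 114 105 111 112 111 102 103  77 110 110 110 110 110 110
198 109 111 112 109 108 109 110 111  96  99  91  67  68  79 100 103 105 126 132 108 105 111 116 105 103  83  95 111 111 111 110 110
199 109 112 112 110 109 109  96  88  57  64  46  42  44  62  95 102 104 121 143 119 104 110 113 108 104 102  77 111 111 110 110 110
200 109 110 110 110 110 102  62  41  43  4
[... 9496 characters left out ...]
 10  32  66  69  68  64  56  65  72 100 143 161 161 162
200 165 165 165 165 164 163 160 158 159 159 148  38  25  53  60  58  67  69  94 128 142 162 160 160 160
201 166 165 164 165 165 164 161 157 157 158 148  70  31  37  73  89 125 127 137 158 161 162 161 161 161
202 163 161 161 162 162 163 160 158 158 158 153 120  64  85 128 139 158 158 159 161 162 162 162 162 162
203 162 160 159 160 161 161 160 159 158 158 159 153 126 136 157 159 159 160 162 162 164 163 162 162 162
204 161 160 159 159 160 160 159 158 159 159 160 160 159 157 157 158 158 160 162 164 165 165 161 160 160
L [ 426.1 -127.7    7.2] 50.12890394962929 -1.4291093665961163
R [ 421.6 -249.6    7.2] 51.41013027593272 3.0658541634980914
```

```bash
python3 - <<'E'
from h import *
t=pickle.load(open("top0.pkl","rb"))
def line(a,b,z): A,B=onz(t,a,z)[:2],onz(t,b,z)[:2]; return A,(B-A)/np.linalg.norm(B-A)
def go(n,L,flipdir):
    E={k:line(*v) for k,v in L.items()}
    # long edges e1,e2 ; short: stud, plain
    ds=[E[k][1] for k in("e1","e2")]+[np.array([-E[k][1][1],E[k][1][0]]) for k in("stud","plain")]
    ds=[d*np.sign(d@flipdir) for d in ds]; print(n,"angs",[round(float(np.arctan2(d[1],d[0])),3) for d in ds])
    d=sum(ds);d/=np.linalg.norm(d); m=np.array([-d[1],d[0]])
    mid={k:(onz(t,L[k][0],L[k][2])[:2]+onz(t,L[k][1],L[k][2])[:2])/2 for k in L}
    s,p=mid["stud"]@d,mid["plain"]@d; a,b=mid["e1"]@m,mid["e2"]@m
    print(" len",s-p,"wid",abs(a-b),"centre",(d*(s+p)/2+m*(a+b)/2).round(1),"ang",np.arctan2(d[1],d[0]).round(3))
go("A",dict(stud=((351.6,200),(355,210),0),plain=((370.4,193.7),(373.6,203.5),16.5),e1=((357,209.3),(371,204.5),0),e2=((354,198.6),(370,193),16.5)),np.array([-.3,1.]))
go("B",dict(e1=((408.6,186),(416.8,202),0),e2=((423,188),(427.4,196),16.5),plain=((417,202.5),(427,197.5),0),stud=((410,184.5),(418,180.7),16.5)),np.array([1,.5]))
E
```

```text
A angs [1.874, 1.882, 1.852, 1.835]
 len 44.73128958915572 wid 25.686746293843726 centre [ 491.9 -173.5] ang 1.86
B angs [0.415, 0.443, 0.415, 0.431]
 len 45.95970553252329 wid 24.220268992730837 centre [ 513.4 -309.9] ang 0.426
```

The block dimensions match the spec, so the measurements can be trusted. Next I'll check reachable yaw choices and plan the assignment.

```bash
cat > plan.py <<'E'
import numpy as np
C=np.array([492.8,326.4]);yw=-0.081;a=np.array([np.cos(yw),np.sin(yw)]);l=np.array([-a[1],a[0]])
H={}
for k,i,j,w in(("TL",1,1,1),("TR",1,-1,-1),("BL",-1,1,1),("BR",-1,-1,-1)):
    H[k]=(C+a*47*i+l*29*j, yw if w>0 else yw+np.pi, a*w)   # seated point, direction angle, dir; dots mean: screws at +10*w
# dots ARE the seated points: shift by +10*w, origins are the 94x58 grid
H={k:(p+10*d,t,d) for k,(p,t,d) in H.items()}
B=dict(cL=((426.1,-127.7),-1.431),cR=((421.3,-249.3),3.07),bA=((491.9,-173.5),1.862),bB=((513.4,-309.9),.426))
E
python3 - <<'E'
from plan import *
from rig import r
for k in H: print(k,H[k][0].round(1),round(H[k][1],3))
w=lambda x:(x+np.pi)%(2*np.pi)-np.pi
for b,hs in(("cL",("TL","TR")),("cR",("TL","TR")),("bA",("BL","BR")),("bB",("BL","BR"))):
    for h in hs:
        for f in(0,np.pi):
            p,t=B[b]; q=[r.inverse_kinematics([*p,320],[np.pi,0,w(t+f)]),r.inverse_kinematics([*p,75],[np.pi,0,w(t+f)]),r.inverse_kinematics([*H[h][0],320],[np.pi,0,w(H[h][1]+f)]),r.inverse_kinematics([*H[h][0],87],[np.pi,0,w(H[h][1]+f)])]
            print(b,h,f>0,[None if x is None else np.round(x,2).tolist() for x in (q[0],q[2])],[x is not None for x in q])
E
```

```text
TL [552.  350.7] -0.081
TR [527.3 294.5] 3.061
BL [458.3 358.3] -0.081
BR [433.6 302.1] 3.061
cL TL False [None, [0.55, 0.44, 1.34, -0.0, 1.36, 2.2]] [False, False, True, True]
cL TL True [[-0.32, 0.1, 1.81, 0.0, 1.23, -0.46], [0.55, 0.44, 1.34, 0.0, 1.36, -0.94]] [True, True, True, True]
cL TR False [None, [0.49, 0.36, 1.47, 0.0, 1.32, -1.0]] [False, False, True, True]
cL TR True [[-0.32, 0.1, 1.81, 0.0, 1.23, -0.46], [0.49, 0.36, 1.47, -0.0, 1.32, 2.14]] [True, True, True, True]
cR TL False [[-0.56, 0.17, 1.72, 0.0, 1.24, -2.06], [0.55, 0.44, 1.34, -0.0, 1.36, 2.2]] [True, True, True, True]
cR TL True [[-0.56, 0.17, 1.72, -0.0, 1.24, 1.08], [0.55, 0.44, 1.34, 0.0, 1.36, -0.94]] [True, True, True, True]
cR TR False [[-0.56, 0.17, 1.72, 0.0, 1.24, -2.06], [0.49, 0.36, 1.47, 0.0, 1.32, -1.0]] [True, True, True, True]
cR TR True [[-0.56, 0.17, 1.72, -0.0, 1.24, 1.08], [0.49, 0.36, 1.47, -0.0, 1.32, 2.14]] [True, True, True, True]
bA BL False [[-0.36, 0.23, 1.66, 0.0, 1.26, -0.65], [0.64, 0.32, 1.52, -0.0, 1.3, 2.3]] [True, True, True, True]
bA BL True [[-0.36, 0.23, 1.66, -0.0, 1.26, 2.49], [0.64, 0.32, 1.52, 0.0, 1.3, -0.85]] [True, True, True, True]
bA BR False [[-0.36, 0.23, 1.66, 0.0, 1.26, -0.65], [0.59, 0.24, 1.64, 0.0, 1.26, -0.9]] [True, True, True, True]
bA BR True [[-0.36, 0.23, 1.66, -0.0, 1.26, 2.49], [0.59, 0.24, 1.64, -0.0, 1.26, 2.24]] [True, True, True, True]
bB BL False [[-0.56, 0.35, 1.48, -0.0, 1.31, 0.58], [0.64, 0.32, 1.52, -0.0, 1.3, 2.3]] [True, True, True, True]
bB BL True [None, [0.64, 0.32, 1.52, 0.0, 1.3, -0.85]] [False, False, True, True]
bB BR False [[-0.56, 0.35, 1.48, -0.0, 1.31, 0.58], [0.59, 0.24, 1.64, 0.0, 1.26, -0.9]] [True, True, True, True]
bB BR True [None, [0.59, 0.24, 1.64, -0.0, 1.26, 2.24]] [False, False, True, True]
```

```bash
cat > job.py <<'E'
from plan import *
from rig import r,eoat,status,optics
import cv2,pickle
w=lambda x:(x+np.pi)%(2*np.pi)-np.pi
def st(n): s=status.sense(); print(n,round(s["time"],1),"tcp",s["tcp_pos"].round(1),"op",round(s["opening"],3),"F",s["force"].round(1),"grip",round(s["grip_force"],1))
def pick(b,f,op,zt=74.5):
    p,t=B[b]; eoat.set_gripper(op); r.move_pose([*p,320],[np.pi,0,w(t+f)])
    r.move_straight([*p,110],feed=250); print("hit",r.move_straight([*p,zt],feed=60,threshold=15)); st("down")
    eoat.set_gripper(0.0,40); st("closed"); r.move_straight([*p,320],feed=200); st("up")
def place(h,f,zt,op,off=4):
    p,t,d=H[h]; q=p-off*d; r.move_pose([*q,320],[np.pi,0,w(t+f)])
    r.move_straight([*q,140],feed=200); st("above")
    print("hit",r.move_straight([*q,zt],feed=50,threshold=15)); st("low")
    eoat.set_gripper(op); r.sleep(.3); st("open"); r.move_straight([*q,320],feed=150)
E
python3 - <<'E'
from job import *
pick("cL",np.pi,.5)
d=optics.get_image("top"); cv2.imwrite("pics/held.png",cv2.resize(d["pixels"][150:290,280:420,::-1],None,fx=4,fy=4,interpolation=cv2.INTER_CUBIC))
E
```

```text
hit False
down 3.9 tcp [ 426.2 -127.7   74.5] op 0.502 F [ 0. -0. -0.] grip 0.0
closed 4.3 tcp [ 426.3 -127.8   74.9] op 0.149 F [-0.8 -0.3  3.6] grip 39.1
up 5.7 tcp [ 425.6 -127.5  318.9] op 0.148 F [ 0.8 -0.1  0.8] grip 39.0
```

```bash
python3 - <<'E'
from job import *
from h import crop
place("TL",np.pi,74.5+12.75+.5,.33)
d=optics.get_image("top"); pickle.dump(d,open("t1.pkl","wb"))
crop(d,120,150,200,260,5,"pics/p1.png")
E
```

```text
above 8.6 tcp [548.7 351.2 141.3] op 0.148 F [0.6 0.3 0.3] grip 39.0
hit False
low 9.8 tcp [547.9 351.1  87.9] op 0.146 F [0.1 0.3 0.6] grip 39.5
open 10.4 tcp [547.9 351.   87.7] op 0.331 F [-0.3  0.4 -0.5] grip 0.0
```

View pics/p1.png

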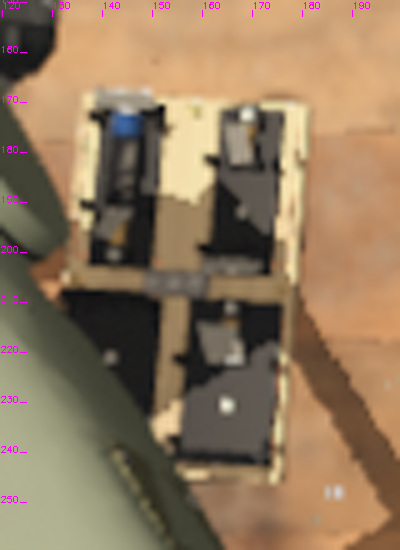

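The first cell is in the top-left holder with its blue nub against the fixed contact at (144,174), and the leaf is behind it at (142,195). Now the second cell and both blocks.

```bash
python3 - <<'E'
from job import *
from h import crop
pick("cR",0,.5); place("TR",0,74.5+12.75+.5,.33)
pick("bA",0,.6); place("BR",0,74.5+12+.5,.46)
E
```

```text
hit False
down 16.3 tcp [ 421.4 -249.4   74.4] op 0.499 F [ 0.3  0.5 -0.1] grip 0.0
closed 16.7 tcp [ 421.5 -249.4   74.9] op 0.148 F [0.1 0.3 2.7] grip 39.1
up 18.1 tcp [ 420.8 -249.   318.9] op 0.149 F [-1.  -0.5 -0.5] grip 39.0
above 21.1 tcp [532.  294.3 141.1] op 0.148 F [-0.1  0.1 -0. ] grip 39.0
hit False
low 22.3 tcp [531.1 294.3  87.9] op 0.148 F [-2.8  1.1  2.9] grip 39.6
open 22.9 tcp [531.4 294.2  87.8] op 0.331 F [0.2 0.4 0.3] grip 0.0
hit False
down 28.4 tcp [ 492.  -173.6   74.4] op 0.598 F [ 0.1  1.1 -0.7] grip 0.0
closed 28.8 tcp [ 492.3 -173.6   75. ] op 0.289 F [-0.4  0.8  2.5] grip 40.0
up 30.1 tcp [ 491.4 -173.3  318.8] op 0.285 F [ 0.5 -0.  -0.3] grip 39.7
above 32.9 tcp [438.4 302.  140.9] op 0.286 F [ 0.4  0.2 -0.5] grip 39.6
hit False
low 34.1 tcp [437.3 301.6  87. ] op 0.288 F [-1.5 -0.8  3.3] grip 39.9
open 34.7 tcp [437.7 301.8  87. ] op 0.462 F [ 0.2  0.4 -0.2] grip 0.0
```

```bash
python3 - <<'E'
from job import *
from h import crop
pick("bB",0,.6); place("BL",0,74.5+12+.5,.46)
r.move_pose([350,-250,330],[np.pi,0,0]); st("away")
for n,b in(("top",(124,160,188,252,6)),("side",(180,282,310,364,6))):
    d=optics.get_image(n); pickle.dump(d,open(n+"9.pkl","wb")); crop(d,*b,f"pics/{n}9.png")
E
```

```text
hit False
down 40.7 tcp [ 513.5 -310.    74.4] op 0.599 F [ 0.   0.7 -0.3] grip 0.0
closed 41.0 tcp [ 513.7 -310.1   75.1] op 0.288 F [-0.6 -0.4  1.9] grip 39.7
up 42.4 tcp [ 513.  -309.6  318.7] op 0.285 F [ 0.3  0.7 -0.9] grip 39.3
above 45.8 tcp [455. 359. 141.] op 0.285 F [-0.5  0.5 -0.3] grip 39.3
hit False
low 47.0 tcp [454.1 358.4  87.1] op 0.285 F [-0.9 -1.3  2.1] grip 39.7
open 47.6 tcp [454.3 358.6  87. ] op 0.463 F [-0.5  1.3 -0.3] grip 0.0
away 51.5 tcp [ 350.4 -249.7  330. ] op 0.462 F [ 0.7 -0.4  0.2] grip 0.0
```

View pics/top9.png

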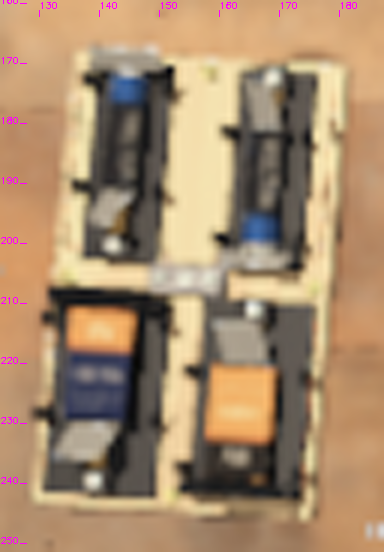

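View pics/side9.png

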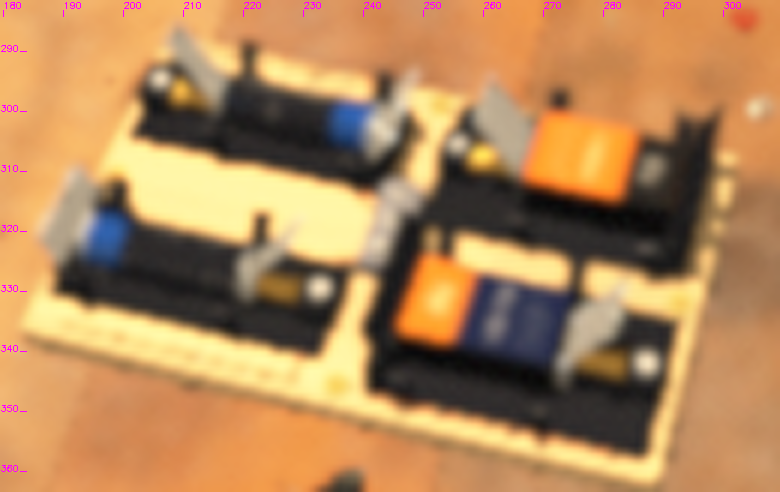

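```bash
python3 - <<'E'
from h import *; from plan import H
t=pickle.load(open("top9.pkl","rb")); s=pickle.load(open("side9.pkl","rb"))
for h,off,z in(("BR",-22.75,28.5),("BL",22.75,28.5),("TL",24.,20),("TR",24.,20)):
    p,_,d=H[h]; print(h,[proj(t,[*(p+d*(off+e)),z]).round(1).tolist() for e in(0,-4)],[proj(s,[*(p+d*(off+e)),z]).round(1).tolist() for e in(0,-4)])
E
```

```text
BR [[164.3, 220.5], [164.4, 218.8]] [[267.9, 305.7], [265.7, 305.3]]
BL [[140.7, 210.8], [140.5, 212.5]] [[247.1, 330.4], [249.5, 331.0]]
TL [[145.2, 172.1], [145.1, 173.8]] [[194.1, 320.9], [196.3, 321.4]]
TR [[166.8, 201.3], [166.9, 199.6]] [[242.4, 303.2], [240.3, 302.8]]
```

```bash
python3 - <<'E'
from h import *; from plan import H
for n in("top","side"):
    t=pickle.load(open(n+"9.pkl","rb")); p=t["pixels"].astype(int)
    m=((p[...,2]-p[...,0]>40)&(p[...,2]-p[...,1]>20)).astype(np.uint8)
    N,_,st,c=cv2.connectedComponentsWithStats(m)
    for h in("TL","TR"):
        q,_,d=H[h]; u=proj(t,[*(q+d*19),24]); i=1+np.argmin(np.linalg.norm(c[1:]-u,axis=1))
        P=onz(t,c[i],24)[:2]-q; print(n,h,c[i].round(1),st[i],"along",(P@d).round(1),"across",(P@[-d[1],d[0]]).round(1))
E
```

```text
top TL [145.  174.5] [143 173   5   4  20] along 17.4 across -1.1
top TR [166.9 197.6] [164 196   6   4  21] along 15.6 across 0.4
side TL [197.6 321.1] [195 317   7   9  50] along 16.6 across 1.3
side TR [237.4 302.1] [235 299   7   7  38] along 15.8 across -2.8
```

```bash
python3 -c "
from rig import hand_in;print(hand_in())"
```

```text
the job is handed in; nothing more can be done
None
```

All four batteries are in their holders the right way round, the gripper has let go and the arm is clear, and the job was handed in at about 52 s; the last pictures show each against its fixed contact, with one cell (the right narrow holder) reading 1–2 mm short, within the 3 mm limit, and no verdict came back.

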